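# Find where the brake drum drags and clamp it there

### The arm

A 7-joint arm with a two-finger parallel gripper is mounted at the origin on a cart in front of the work surface, level with it; the furniture and walls round the work are solid. World frame = base frame: x ahead of the robot, y to its left, z up, the work surface at z = 0. Lengths are in mm, angles in degrees, forces in N, time in s.
With the tool pointing down it reaches from about 400 to 925 mm from the base axis. Payload 5.6 kg.
Tool frame: the origin (TCP) lies midway between the tips of the shut fingers; the grasp point (between the pads) lies 19 mm behind it (arm.tcp_to_grasp is the distance from the TCP to the grasp point, in mm); z points along the fingers, y is the line along which they close (so a half turn about z gives the same grasp; the last joint's range is limited). The gripper opens to 85 mm and grips with 20 to 120 N. Pads are 22 mm wide; open, the fingers measure 114 mm over their backs; the gripper's body (76 mm by 85 mm) begins 54 mm behind the grasp point. The pads swing forward as they close: fully open they stand 13 mm farther back than shut.
Start: joints at [-67.38, 26.786, -0.665, 91.828, 0.344, 61.387, -3.226], TCP at [275.606, 588.685, 231.29] pointing down, gripper open.
Joint ranges: [-144.91, 144.91], [-17.63, 115.5], [-89.93, 88.59], [15.96, 139.68], [-74.01, 254.01], [8.47, 105.57], [-167.45, 167.45]. Speed limits (degrees/s): [147.25, 147.25, 180, 180, 180, 180, 180].

### API

Orientations are given as [roll, pitch, yaw] about the fixed x, y, z axes, in that order (R = Rz(yaw) Ry(pitch) Rx(roll)).
In Python, from rig import arm gives the robot as it stands.
- The arm moves only by the tool play_rows, never from a script. Its argument "moves" is a list that holds one entry, the list of rows, each a list of 6 numbers: the shift along the tool's x, y, z in m, then the turn, a rotation vector about the tool's x, y, z in degrees. In form: [[[x, y, z, ax, ay, az], ...]]. A call has 1 to 12 rows; each row is the pose to reach, as a shift and turn from the pose commanded when the call began, along the tool's axes at that moment; what a row does not reach only later rows make up. A row lasts 1/10 s, in which the tool goes at most 50 mm and 8.59 degrees, less where a joint would pass 70% of its speed; a pose out of reach is approached as far as the arm can. A call with a gripper value outside its range is refused whole. "grip" is the opening, from 0 (shut) to 1 (fully open), set as the call begins (left out, the last holds). The fingers move at their own pace and stop on an object; the grip force is fixed at half the most. Time passes only in rows, so rows that repeat a pose let the fingers close. It gives the time, the measured TCP pose, the force and the opening at its end, in the units of the state.
- arm.observe(): the state, without advancing time (a new reading comes with each control period).
- arm.snapshot(name): name is "side" or "top"; returns a dict with "frame" (420x560x3 uint8, red, green, blue), "z_map" (420x560 float32, mm along the optical axis (not along the pixel's ray), 0 where there is no reading), "K" (3x3 intrinsics, pixels), "k1" (the pictures are not rectified: a ray, as slopes to the right and down, at radius r is drawn at 1 + k1 r^2 times it, then the intrinsics apply), "camera_from_world" (4x4, takes a point from world to camera coordinates). Camera axes: x right, y down, z forward; pixel columns grow to the right and rows downward; lengths in mm; the calibration is good to about 2 mm. A picture is of the moment at which its call begins.
- arm.hand_in(): hands the job in, once; it reports no verdict.
The state is a dict: "clock": time; "joints": joint angles; "joint_vel": joint speeds; "joint_torque": joint torques, N m; "tcp_pos": TCP position; "tcp_rot": TCP orientation; "ft_force": force on the tool from outside, world axes, zero at the start; "ft_torque": the same for the moment, N m; "opening": opening from 0.0 (shut) to 1.0 (fully open).
Only numpy, scipy, OpenCV 4.12 (cv2) and the standard library are available. Lean on these libraries where they do the work, as an engineer would, in place of code of your own. Each camera call takes 0.05 s, during which the arm holds its last target. There are 200 camera calls.

### The job

The brake drum on the bench stand is out of round and drags on its brake shoe. Turn it slowly by its black handle and feel for the place where it drags hardest (there is a fainter drag elsewhere that does not count), stop it with that place exactly at the shoe, let go, and then press the red-balled clamp lever fully down without forcing it, so that the drum stays clamped there ready for marking. Leave the things lying round the stand alone.

Things in the scene. Friction and masses are not known exactly. Their poses are not given: they have to be found in the camera images.
- stand: blue cast stand with a 210 x 220 mm base plate (12 mm thick), fixed to the bench. Origin on the bench under the drum's axis; z is the drum's axis (upright). The clamp lever is on the stand's +y side, with a rubber-capped stop post (to 80 mm) under it, 165 mm from the axis.
- drum: dark steel brake drum, 180 mm in diameter, side 66 to 106 mm and face 106 mm above the bench (nuts and hub cap on it to 119 mm). Turns without end either way about the stand's z. Origin on that axis at bench height; its orientation shows how far it has turned. Over most of a turn it needs about 0.08 N m (1.3 N at the handle). Friction keeps it where it is left, also where it drags.
- backing_plate: round plate under the drum, fixed to the stand; carries the brake shoe, hidden in the drum. Origin on the axis at bench height. At one unseen drum angle, new every time, the bore presses the shoe with up to 12.5 N (10 to 15 N at the handle to turn past), dying away about 10 degrees to either side; at one other angle with up to 5 N (4 to 6 N at the handle).
- knob_centre (a point): centre of the drum's black handle: an upright round knob 23 mm in diameter and 48 mm tall (121 to 169 mm above the bench, its centre at 145 mm) that revolves freely on its steel stem, 62 mm from the drum's axis. A hand holding it need not turn as it goes round.
- clamp_lever (a joint): clamp lever: 0 = raised (43 degrees above level), 0.75 = level, 0.77 = resting on its rubber stop, fully down (pressed harder it sinks into the rubber a little further). From about 0.3 on its shoe bears on the drum's side: pressing it down takes up to about 14 N at the ball, less again near the bottom. It stays where it is left. Closing it does not turn the drum.
- lever_ball (a point): centre of the red ball (24 mm in diameter) at the end of the clamp lever, 84 mm from the lever's pin.
- lever_pin (a point): middle of the clamp lever's pin, on the stand 120 mm from the drum's axis on the stand's +y side, 86 mm above the bench; the pin lies along the stand's x, and the lever swings in the upright plane through the drum's axis, its ball on the far side from the drum.
- chalk: stick of chalk 11 x 58 x 10 mm lying on the bench (bystander). Origin at its underside.
- spanner: open-ended spanner 30 x 151 x 6 mm lying on the bench (bystander). Origin at its underside.
- ball_bearing: ball bearing 47 mm in diameter, 14 mm tall, lying on the bench (bystander). Origin at its underside.
- feeler_gauge: folded feeler gauge 14 x 95 x 13 mm lying on the bench (bystander). Origin at its underside.

How it is judged (in metres and radians):
On the way:
1. the drum stands still with its hardest drag at the shoe, the clamp lever still up and the drum let go (contact force between drum and backing_plate above 7.5 N and angular speed of drum below 0.05 rad/s and value of joint clamp_lever below 0.25 rad and contact force between the fingers and drum below 0.1 N), for 0.2 s.
At the end, for the whole second after the job is handed in: the drum is at rest with its hardest drag at the brake shoe (the shoe is pressed with more than 7.5 of the 12.5 N of the peak: within about 5 degrees of it) and the clamp lever is down (at 0.74 or more) (contact force between drum and backing_plate above 7.5 N and value of joint clamp_lever above 0.74 rad and angular speed of drum below 0.05 rad/s); the robot touches nothing.
It fails at once if the clamp lever is forced (more than 40 N on it) (contact force between the fingers and clamp_lever above 40 N).
It fails at once if the drum is spun faster than about one turn a second (angular speed of drum above 6 rad/s).
It fails at once if something lying round the stand is moved by more than 15 mm (distance of any of chalk, spanner, ball_bearing, feeler_gauge from where it was at the start of the episode above 0.015 m).
It also fails if it takes over 72 s, if anything falls off the work surface, if the arm or the gripper's body presses on something with over 40 N, if the wrist force passes 120 N, or if a joint passes its speed limit or range.

## Working session

There is one attempt and no reset: what is moved stays moved. The work goes in short steps, Python scripts to look and compute and a tool call to move; the robot and the scene stay as the last step left them, time stands still between calls to the robot, and variables do not carry over. Pictures are saved under pics/ and viewed, on a budget of 10 in all, crops included, one or two more only if the job needs it, and the job is handed in when it is done.

Besides the shell and the picture viewer there is one more tool, called after "Request:" in YAML: its name, and indented under it one key for each argument. play_rows: Moves the arm, as the interface text tells. Its arguments: {"type":"object","properties":{"moves":{"type":"array","items":{"type":"array","items":{"type":"array","items":{"type":"number"}}}},"grip":{"type":"number"}},"required":["moves"]}

```bash
ls; mkdir -p pics
python3 - <<'E'
from rig import arm
import cv2,numpy as np
for n in("side","top"):
    s=arm.snapshot(n); np.savez(f"/tmp/{n}0.npz",**s)
    cv2.imwrite(f"pics/{n}0.png",s["frame"][:,:,::-1])
    print(n,s["K"].tolist(),s["k1"],np.round(s["camera_from_world"],3).tolist())
print(arm.observe())
E
```

```text
pics
side [[453.35003253775295, 0.0, 284.78099509530574], [0.0, 453.35003253775295, 211.18688824864225], [0.0, 0.0, 1.0]] -0.14956457946379006 [[0.793, 0.609, -0.01, -504.248], [0.502, -0.662, -0.556, -182.706], [-0.346, 0.436, -0.831, 1238.93], [0.0, 0.0, 0.0, 1.0]]
top [[536.2176586235556, 0.0, 272.3084606243281], [0.0, 536.2176586235556, 211.49470991307214], [0.0, 0.0, 1.0]] -0.1730013929754562 [[-0.022, -1.0, 0.006, 77.054], [-0.998, 0.021, -0.066, 591.126], [0.066, -0.008, -0.998, 1063.854], [0.0, 0.0, 0.0, 1.0]]
{'clock': 0.1, 'joints': array([-67.37961913,  26.83246546,  -0.66538855,  91.87687379,
         0.34376439,  61.38805328,  -3.22391676]), 'joint_vel': array([ 0.0655941 , -0.20207582,  0.02987755, -0.10998578, -0.01650585,
       -0.07710182,  0.02657774]), 'joint_torque': array([ 6.85589912e-04, -5.33509827e+01,  2.12415692e-02, -2.51966161e+01,
        1.14686578e-02,  4.24846759e-03,  4.85641044e-05]), 'tcp_pos': array([275.39938967, 588.19697564, 230.40760438]), 'tcp_rot': array([-1.79904812e+02,  6.53372447e-03,  1.54914582e+02]), 'ft_force': array([ 0.31101764, -0.16861125,  0.13994316]), 'ft_torque': array([-0.00843304, -0.04316669,  0.03720196]), 'opening': 0.9996293029129295}
```

Run:
```python
import cv2,numpy as np
a=cv2.imread("pics/side0.png");b=cv2.imread("pics/top0.png")
cv2.imwrite("pics/both0.png",cv2.resize(np.vstack([a,b]),(800*560//800,840))[:840]) if 0 else cv2.imwrite("pics/both0.png",cv2.resize(np.hstack([a,b]),(800,300)))
```

```text
(no output)
```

View pics/top0.png

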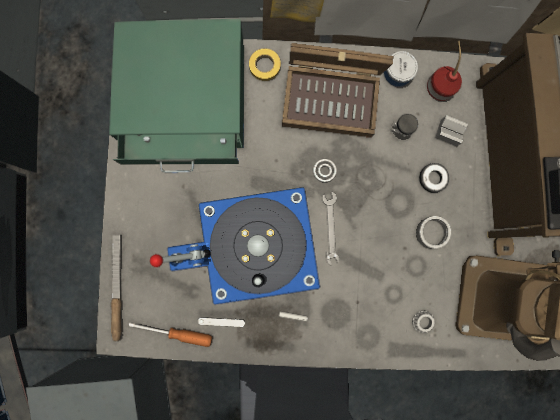

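View pics/side0.png

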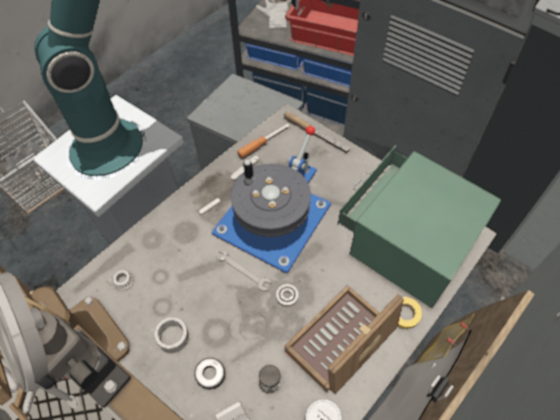

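Top view: the drum is centred near (258,244), the black knob at (258,281) and the red ball at (156,260). The lever points left, towards +y. The chalk (293,317) and feeler gauge (221,322) lie between the robot and the stand. The side view agrees.

```bash
cat > h.py <<'E'
import cv2,numpy as np
def ray(s,px):
    K,k1=s["K"],float(s["k1"])
    d=cv2.undistortPoints(np.array([[px]],float),K,np.array([k1,0,0,0.]))[0,0]
    T=s["camera_from_world"];R=T[:3,:3];t=T[:3,3]
    return -R.T@t, R.T@np.array([d[0],d[1],1])
def onz(s,px,z):
    c,d=ray(s,px); return c+d*(z-c[2])/d[2]
def cross(s1,p1,s2,p2):
    c1,d1=ray(s1,p1);c2,d2=ray(s2,p2)
    a=np.linalg.lstsq(np.c_[d1,-d2],c2-c1,rcond=None)[0]
    A,B=c1+a[0]*d1,c2+a[1]*d2
    return (A+B)/2,np.linalg.norm(A-B)
def blob(m,near=None):
    n,l,st,ce=cv2.connectedComponentsWithStats(m.astype(np.uint8))
    return sorted([(st[i,4],tuple(np.round(ce[i],1))) for i in range(1,n)],reverse=True)[:4]
def masks(s):
    h=cv2.cvtColor(s["frame"],cv2.COLOR_RGB2HSV).astype(int);H,S,V=h[...,0],h[...,1],h[...,2]
    return dict(red=((H<6)|(H>174))&(S>170)&(V>120),blue=(H>100)&(H<125)&(S>150)&(V>60))
E
python3 - <<'E'
from h import *
S={n:np.load(f"/tmp/{n}0.npz") for n in("side","top")}
for n,s in S.items():
    m=masks(s)
    if n=="top":
        b=m["blue"];lab=cv2.connectedComponents(b.astype(np.uint8))[1]
        c=max(cv2.findContours(b[:,:].astype(np.uint8),cv2.RETR_EXTERNAL,cv2.CHAIN_APPROX_NONE)[0],key=cv2.contourArea)
        print("bolts")
        for p in[(209,211),(296,198),(309.5,281),(221,294)]: print(onz(s,p,12).round(1))
    print(n,"red",blob(m["red"])[:4])
t,sd=S["top"],S["side"]
# knob top in top view: dark, height 169 by depth
for n,s in S.items():
    z=s["z_map"];ys,xs=np.mgrid[:420,:560]
    d=cv2.undistortPoints(np.c_[xs.ravel(),ys.ravel()].astype(float)[:,None],s["K"],np.array([float(s["k1"]),0,0,0]))[:,0]
    P=np.c_[d,np.ones(len(d))]*z.reshape(-1,1)
    T=s["camera_from_world"];W=((P-T[:3,3])@T[:3,:3]).reshape(420,560,3)
    np.save(f"/tmp/W{n}.npy",W)
    c=onz(t,(258,244),119)
    near=(z>0)&(np.hypot(W[...,0]-c[0],W[...,1]-c[1])<95)
    k=near&(W[...,2]>158)
    print(n,"hub",c.round(1),"knob",k.sum(),W[k].mean(0).round(1),"extent",np.ptp(W[k],axis=0).round(1))
    f=near&(abs(W[...,2]-106)<4); print("face",f.sum(),[(W[f].min(0)+W[f].max(0))/2,np.ptp(W[f],axis=0)])
print("ball",cross(t,blob(masks(t)["red"])[0][1],sd,(310,130)))
E
```

```text
side red [(np.int32(35), (np.float64(309.8), np.float64(130.6)))]
bolts
[596.8 193.3  12. ]
[619.7  15.5  12. ]
[450.5  -7.9  12. ]
[428.1 171.8  12. ]
top red [(np.int32(126), (np.float64(440.4), np.float64(80.0))), (np.int32(111), (np.float64(155.6), np.float64(260.4))), (np.int32(1), (np.float64(451.0), np.float64(90.0))), (np.int32(1), (np.float64(447.0), np.float64(90.0)))]
side hub [527.1  92.6 119. ] knob 75 [465.6  89.9 166.1] extent [18.9 19.  16.9]
face 3055 [array([524.48400687,  91.49800679, 105.9788033 ]), array([179.86969917, 179.75879039,   7.94779144])]
top hub [527.1  92.6 119. ] knob 123 [463.3  93.5 167.9] extent [21.1 19.5 15.9]
face 5794 [array([524.83006573,  93.15008051, 105.99656381]), array([180.10767799, 178.79105254,   7.99059674])]
ball (array([711.38499996, -91.13954309, 574.31097708]), np.float64(56.483686971807295))
```

Request:
play_rows:
  moves:
    - [[-0.015, -0.015, 0, 0, 0, -1], [-0.045, -0.043, 0, 0, 0, -3], [-0.08, -0.077, 0, 0, 0, -6], [-0.115, -0.111, 0, 0, 0, -9], [-0.15, -0.145, 0, 0, 0, -12], [-0.185, -0.18, 0, 0, 0, -14], [-0.22, -0.214, 0, 0, 0, -16], [-0.255, -0.248, 0, 0, 0, -18], [-0.29, -0.282, 0, 0, 0, -20], [-0.325, -0.316, 0, 0, 0, -22], [-0.355, -0.346, 0, 0, 0, -24], [-0.373, -0.364, 0, 0, 0, -25.1]]
  grip: 1

```text
clock: 1.3
tcp_pos: [459.6, 97.1, 231.3]
tcp_rot: [-180.0, 0.0, 179.8]
ft_force: [-0.7, 1.2, 0.2]
opening: 1.0
```

Request:
play_rows:
  moves:
    - [[0, 0, 0, 0, 0, 0], [0, 0, 0, 0, 0, 0], [0, 0, 0, 0, 0, 0]]

```text
clock: 1.6
tcp_pos: [458.6, 102.1, 231.1]
tcp_rot: [180.0, -0.0, -179.9]
ft_force: [-0.2, 0.6, 0.6]
opening: 0.998
```

Run:
```python
from h import *
S={n:np.load(f"/tmp/{n}0.npz") for n in("side","top")}
print("ball",cross(S["top"],(155.6,260.4),S["side"],(309.8,130.6)))
for p in[(209,211),(296,198),(309.5,281),(221,294)]: print(onz(S["side"],p,12).round(1)) if 0 else None
```

```text
ball (array([500.50664462, 277.21302705, 137.64306775]), np.float64(1.1877342296150832))
```

Request:
play_rows:
  moves:
    - [[-0.004, -0.01, 0.01, 0, 0, 0], [-0.004, -0.01, 0.035, 0, 0, 0], [-0.004, -0.01, 0.065, 0, 0, 0], [-0.004, -0.01, 0.09, 0, 0, 0], [-0.004, -0.01, 0.101, 0, 0, 0], [-0.004, -0.01, 0.101, 0, 0, 0], [-0.004, -0.01, 0.101, 0, 0, 0]]

```text
clock: 2.3
tcp_pos: [463.6, 91.0, 130.7]
tcp_rot: [180.0, 0.0, -180.0]
ft_force: [0.3, 0.7, -0.1]
opening: 1.001
```

Request:
play_rows:
  moves:
    - [[0, 0, 0, 0, 0, 0], [0, 0, 0, 0, 0, 0], [0, 0, 0, 0, 0, 0], [0, 0, 0, 0, 0, 0], [0, 0, 0, 0, 0, 0], [0, 0, 0, 0, 0, 0], [0, 0, 0, 0, 0, 0], [0, 0, 0, 0, 0, 0]]
  grip: 0

```text
clock: 3.1
tcp_pos: [463.6, 91.1, 131.1]
tcp_rot: [180.0, 0.1, -180.0]
ft_force: [-1.3, 0.8, 5.4]
opening: 0.235
```

Run:
```python
from rig import arm
import cv2,numpy as np
a=[]
for n in("side","top"):
    s=arm.snapshot(n); np.savez(f"/tmp/{n}1.npz",**s)
    f=s["frame"][:,:,::-1]
    c=f[90:280,170:370] if n=="side" else f[160:350,130:330]
    a.append(cv2.resize(c,(400,380)))
cv2.imwrite("pics/g1.png",np.hstack(a))
o=arm.observe();print(o["tcp_pos"],o["ft_force"],o["opening"])
```

```text
[463.58763877  91.1361466  131.09278488] [-0.96091328 -0.06586791  5.68231054] 0.23813419522306803
```

View pics/g1.png

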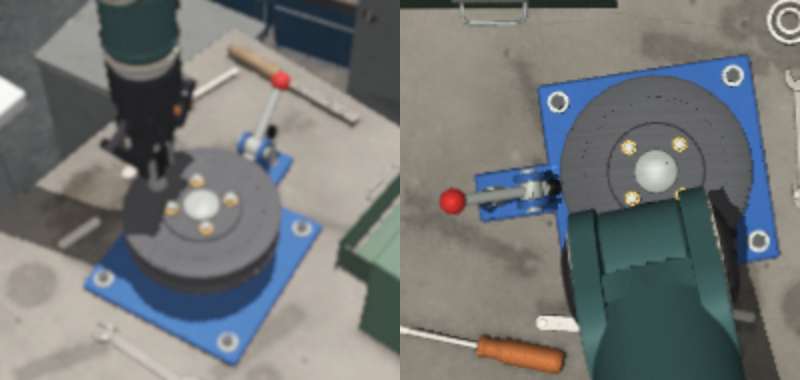

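The knob is gripped. Next I'll turn the drum in 10° steps, reading the force after each one.

Request:
play_rows:
  moves:
    - [[-0.0005, -0.0054, 0, 0, 0, 0], [-0.0009, -0.0108, 0, 0, 0, 0]]

```text
clock: 3.4
tcp_pos: [464.9, 80.8, 131.1]
tcp_rot: [179.9, 0.1, -179.9]
ft_force: [1.4, 0.3, 1.8]
opening: 0.237
```

Request:
play_rows:
  moves:
    - [[-0.0014, -0.0052, 0, 0, 0, 0], [-0.0028, -0.0104, 0, 0, 0, 0]]

```text
clock: 3.6
tcp_pos: [468.0, 70.5, 131.1]
tcp_rot: [179.9, 0.2, -180.0]
ft_force: [1.8, 5.1, 4.4]
opening: 0.237
```

Request:
play_rows:
  moves:
    - [[-0.0023, -0.0049, 0, 0, 0, 0], [-0.0046, -0.0098, 0, 0, 0, 0]]

```text
clock: 3.8
tcp_pos: [473.0, 60.6, 131.1]
tcp_rot: [179.9, 0.2, -180.0]
ft_force: [4.4, 4.2, 2.7]
opening: 0.239
```

Request:
play_rows:
  moves:
    - [[-0.0031, -0.0044, 0, 0, 0, 0], [-0.0062, -0.0089, 0, 0, 0, 0]]

```text
clock: 4.0
tcp_pos: [479.7, 51.8, 131.1]
tcp_rot: [179.9, 0.2, -180.0]
ft_force: [5.4, 7.5, 3.9]
opening: 0.236
```

Request:
play_rows:
  moves:
    - [[-0.0038, -0.0038, 0, 0, 0, 0], [-0.0076, -0.0076, 0, 0, 0, 0]]

```text
clock: 4.2
tcp_pos: [487.3, 44.8, 131.1]
tcp_rot: [179.9, 0.2, -179.9]
ft_force: [3.7, 8.3, 3.7]
opening: 0.237
```

Request:
play_rows:
  moves:
    - [[-0.0044, -0.0031, 0, 0, 0, 0], [-0.0089, -0.0062, 0, 0, 0, 0]]

```text
clock: 4.4
tcp_pos: [495.9, 39.1, 131.1]
tcp_rot: [179.8, 0.2, -179.9]
ft_force: [2.3, 8.5, 5.1]
opening: 0.244
```

Request:
play_rows:
  moves:
    - [[-0.0049, -0.0023, 0, 0, 0, 0], [-0.0098, -0.0046, 0, 0, 0, 0]]

```text
clock: 4.6
tcp_pos: [505.3, 35.0, 131.1]
tcp_rot: [179.8, 0.1, -179.9]
ft_force: [1.6, 10.3, 6.9]
opening: 0.237
```

Request:
play_rows:
  moves:
    - [[-0.0052, -0.0014, 0, 0, 0, 0], [-0.0104, -0.0028, 0, 0, 0, 0]]

```text
clock: 4.8
tcp_pos: [515.2, 32.5, 131.1]
tcp_rot: [179.8, 0.1, -179.9]
ft_force: [-0.3, 9.3, 8.4]
opening: 0.241
```

Request:
play_rows:
  moves:
    - [[-0.0054, -0.0005, 0, 0, 0, 0], [-0.0108, -0.0009, 0, 0, 0, 0]]

```text
clock: 5.0
tcp_pos: [525.5, 31.6, 131.1]
tcp_rot: [179.8, 0.0, -179.9]
ft_force: [-0.9, 10.0, 9.4]
opening: 0.24
```

Request:
play_rows:
  moves:
    - [[-0.0054, 0.001, 0, 0, 0, 0], [-0.0108, 0.0019, 0, 0, 0, 0]]

```text
clock: 5.2
tcp_pos: [535.9, 32.6, 131.1]
tcp_rot: [179.9, -0.0, -179.9]
ft_force: [-2.3, 6.1, 10.0]
opening: 0.238
```

Request:
play_rows:
  moves:
    - [[-0.0052, 0.0014, 0, 0, 0, 0], [-0.0104, 0.0028, 0, 0, 0, 0]]

```text
clock: 5.4
tcp_pos: [545.9, 35.1, 131.0]
tcp_rot: [179.9, -0.1, -179.9]
ft_force: [-2.6, 6.7, 11.8]
opening: 0.236
```

Request:
play_rows:
  moves:
    - [[-0.0049, 0.0023, 0, 0, 0, 0], [-0.0098, 0.0046, 0, 0, 0, 0]]

```text
clock: 5.6
tcp_pos: [555.4, 39.4, 131.1]
tcp_rot: [179.9, -0.1, -179.9]
ft_force: [-4.2, 4.5, 13.0]
opening: 0.238
```

Request:
play_rows:
  moves:
    - [[-0.0044, 0.0031, 0, 0, 0, 0], [-0.0089, 0.0062, 0, 0, 0, 0]]

```text
clock: 5.8
tcp_pos: [564.1, 45.2, 131.0]
tcp_rot: [179.9, -0.1, -180.0]
ft_force: [-5.3, 4.0, 12.4]
opening: 0.239
```

Request:
play_rows:
  moves:
    - [[-0.0038, 0.0038, 0, 0, 0, 0], [-0.0076, 0.0076, 0, 0, 0, 0]]

```text
clock: 6.0
tcp_pos: [571.7, 52.3, 131.0]
tcp_rot: [180.0, -0.2, -180.0]
ft_force: [-5.4, 2.8, 12.8]
opening: 0.238
```

Request:
play_rows:
  moves:
    - [[-0.0031, 0.0044, 0, 0, 0, 0], [-0.0062, 0.0089, 0, 0, 0, 0]]

```text
clock: 6.2
tcp_pos: [578.0, 60.6, 131.1]
tcp_rot: [-180.0, -0.1, 180.0]
ft_force: [-5.2, 1.1, 12.4]
opening: 0.239
```

Request:
play_rows:
  moves:
    - [[-0.0023, 0.0049, 0, 0, 0, 0], [-0.0046, 0.0098, 0, 0, 0, 0]]

```text
clock: 6.4
tcp_pos: [582.8, 69.9, 131.1]
tcp_rot: [-180.0, -0.1, 180.0]
ft_force: [-4.0, 0.8, 12.4]
opening: 0.235
```

Request:
play_rows:
  moves:
    - [[-0.0014, 0.0052, 0, 0, 0, 0], [-0.0028, 0.0104, 0, 0, 0, 0]]

```text
clock: 6.6
tcp_pos: [585.8, 78.9, 131.1]
tcp_rot: [-179.9, -0.1, 180.0]
ft_force: [-4.0, -6.3, 13.7]
opening: 0.236
```

Request:
play_rows:
  moves:
    - [[-0.0005, 0.0054, 0, 0, 0, 0], [-0.0009, 0.0108, 0, 0, 0, 0]]

```text
clock: 6.8
tcp_pos: [587.0, 86.2, 131.0]
tcp_rot: [-179.7, -0.1, 179.8]
ft_force: [-2.7, -8.9, 11.7]
opening: 0.241
```

Request:
play_rows:
  moves:
    - [[0.0001, 0.0027, 0, 0, 0, 0], [0.0002, 0.0054, 0, 0, 0, 0]]

```text
clock: 7.0
tcp_pos: [587.5, 93.4, 131.1]
tcp_rot: [-179.8, 0.0, 179.8]
ft_force: [0.3, -4.0, 8.8]
opening: 0.238
```

Request:
play_rows:
  moves:
    - [[0.0003, 0.0027, 0, 0, 0, 0], [0.0007, 0.0054, 0, 0, 0, 0]]

```text
clock: 7.2
tcp_pos: [587.1, 100.7, 131.1]
tcp_rot: [-179.9, 0.1, 179.9]
ft_force: [0.4, -1.3, 7.9]
opening: 0.236
```

Request:
play_rows:
  moves:
    - [[0.0006, 0.0027, 0, 0, 0, 0], [0.0012, 0.0053, 0, 0, 0, 0]]

```text
clock: 7.4
tcp_pos: [586.2, 106.2, 131.1]
tcp_rot: [-179.9, 0.1, 179.9]
ft_force: [2.1, -0.5, 7.1]
opening: 0.241
```

Request:
play_rows:
  moves:
    - [[0.0008, 0.0026, 0, 0, 0, 0], [0.0016, 0.0052, 0, 0, 0, 0]]

```text
clock: 7.6
tcp_pos: [584.9, 111.6, 131.2]
tcp_rot: [-179.9, 0.2, 179.9]
ft_force: [3.4, -0.5, 5.6]
opening: 0.236
```

Request:
play_rows:
  moves:
    - [[0.001, 0.0025, 0, 0, 0, 0], [0.0021, 0.005, 0, 0, 0, 0]]

```text
clock: 7.8
tcp_pos: [583.1, 116.8, 131.2]
tcp_rot: [-179.9, 0.2, 179.9]
ft_force: [3.7, 0.3, 5.9]
opening: 0.24
```

Request:
play_rows:
  moves:
    - [[-0.0017, -0.0046, 0, 0, 0, 0], [-0.0031, -0.0093, 0, 0, 0, 0], [-0.0043, -0.014, 0, 0, 0, 0], [-0.0053, -0.0186, 0, 0, 0, 0]]

```text
clock: 8.2
tcp_pos: [587.3, 99.0, 131.1]
tcp_rot: [180.0, 0.1, 180.0]
ft_force: [-0.3, 0.6, 8.2]
opening: 0.236
```

Request:
play_rows:
  moves:
    - [[-0.0001, -0.0011, 0, 0, 0, 0], [-0.0002, -0.0022, 0, 0, 0, 0]]

```text
clock: 8.4
tcp_pos: [587.4, 96.6, 131.1]
tcp_rot: [-180.0, 0.1, 180.0]
ft_force: [-0.5, 1.9, 8.3]
opening: 0.238
```

Request:
play_rows:
  moves:
    - [[-0.0001, -0.0011, 0, 0, 0, 0], [-0.0002, -0.0022, 0, 0, 0, 0]]

```text
clock: 8.6
tcp_pos: [587.5, 95.4, 131.1]
tcp_rot: [179.9, 0.1, -180.0]
ft_force: [-0.7, 3.0, 7.9]
opening: 0.239
```

Request:
play_rows:
  moves:
    - [[0, -0.0011, 0, 0, 0, 0], [-0.0001, -0.0022, 0, 0, 0, 0]]

```text
clock: 8.8
tcp_pos: [587.5, 94.3, 131.1]
tcp_rot: [179.9, 0.1, -180.0]
ft_force: [0.6, 5.7, 7.6]
opening: 0.234
```

Request:
play_rows:
  moves:
    - [[0, -0.0011, 0, 0, 0, 0], [0, -0.0022, 0, 0, 0, 0]]

```text
clock: 9.0
tcp_pos: [587.6, 93.1, 131.1]
tcp_rot: [179.8, 0.1, -179.9]
ft_force: [0.3, 7.4, 7.4]
opening: 0.243
```

Request:
play_rows:
  moves:
    - [[0, -0.0011, 0, 0, 0, 0], [0.0001, -0.0022, 0, 0, 0, 0]]

```text
clock: 9.2
tcp_pos: [587.5, 91.6, 131.1]
tcp_rot: [179.8, 0.1, -179.9]
ft_force: [0.3, 9.4, 6.8]
opening: 0.237
```

Request:
play_rows:
  moves:
    - [[0.0001, -0.0011, 0, 0, 0, 0], [0.0002, -0.0022, 0, 0, 0, 0]]

```text
clock: 9.4
tcp_pos: [587.4, 90.0, 131.1]
tcp_rot: [179.7, 0.1, -179.9]
ft_force: [0.7, 10.5, 6.5]
opening: 0.237
```

Request:
play_rows:
  moves:
    - [[0.0001, -0.0011, 0, 0, 0, 0], [0.0002, -0.0022, 0, 0, 0, 0]]

```text
clock: 9.6
tcp_pos: [587.2, 88.0, 131.1]
tcp_rot: [179.7, 0.1, -179.8]
ft_force: [1.5, 9.6, 6.1]
opening: 0.237
```

Request:
play_rows:
  moves:
    - [[0.0001, -0.0011, 0, 0, 0, 0], [0.0003, -0.0022, 0, 0, 0, 0]]

```text
clock: 9.8
tcp_pos: [587.0, 85.6, 131.1]
tcp_rot: [179.8, 0.1, -179.8]
ft_force: [0.6, 8.9, 7.5]
opening: 0.237
```

Request:
play_rows:
  moves:
    - [[0.0002, -0.0011, 0, 0, 0, 0], [0.0004, -0.0021, 0, 0, 0, 0]]

```text
clock: 10.0
tcp_pos: [586.5, 82.6, 131.1]
tcp_rot: [179.8, 0.1, -179.9]
ft_force: [1.8, 6.6, 7.0]
opening: 0.237
```

Request:
play_rows:
  moves:
    - [[0.0002, -0.0011, 0, 0, 0, 0], [0.0004, -0.0021, 0, 0, 0, 0]]

```text
clock: 10.2
tcp_pos: [585.8, 79.3, 131.1]
tcp_rot: [179.9, 0.0, -179.9]
ft_force: [-0.5, 4.5, 8.7]
opening: 0.238
```

Request:
play_rows:
  moves:
    - [[0.0002, -0.0011, 0, 0, 0, 0], [0.0005, -0.0021, 0, 0, 0, 0]]

```text
clock: 10.4
tcp_pos: [585.0, 76.0, 131.1]
tcp_rot: [180.0, -0.0, -180.0]
ft_force: [-1.9, 1.4, 9.9]
opening: 0.239
```

Request:
play_rows:
  moves:
    - [[0.0003, -0.0011, 0, 0, 0, 0], [0.0006, -0.0021, 0, 0, 0, 0]]

```text
clock: 10.6
tcp_pos: [584.2, 73.5, 131.1]
tcp_rot: [180.0, -0.0, -180.0]
ft_force: [-2.5, 1.3, 9.7]
opening: 0.235
```

Request:
play_rows:
  moves:
    - [[0.0003, -0.0011, 0, 0, 0, 0], [0.0007, -0.0021, 0, 0, 0, 0]]

```text
clock: 10.8
tcp_pos: [583.4, 71.5, 131.1]
tcp_rot: [180.0, -0.0, -180.0]
ft_force: [-1.0, 2.6, 10.0]
opening: 0.236
```

Peak drag is about 10.5 N, so this is the hard spot, near φ≈-5°. I'll make a slow forward pass over it to cancel lag.

Request:
play_rows:
  moves:
    - [[-0.0003, 0.0011, 0, 0, 0, 0], [-0.0007, 0.0021, 0, 0, 0, 0], [-0.001, 0.0031, 0, 0, 0, 0], [-0.0013, 0.0042, 0, 0, 0, 0]]

```text
clock: 11.2
tcp_pos: [584.4, 74.4, 131.1]
tcp_rot: [-179.9, -0.1, 180.0]
ft_force: [-2.8, -1.7, 11.0]
opening: 0.238
```

Request:
play_rows:
  moves:
    - [[-0.0002, 0.0011, 0, 0, 0, 0], [-0.0005, 0.0021, 0, 0, 0, 0]]

```text
clock: 11.4
tcp_pos: [585.0, 76.3, 131.1]
tcp_rot: [-179.9, -0.1, 180.0]
ft_force: [-3.5, -2.0, 11.2]
opening: 0.238
```

Request:
play_rows:
  moves:
    - [[-0.0002, 0.0011, 0, 0, 0, 0], [-0.0004, 0.0021, 0, 0, 0, 0]]

```text
clock: 11.6
tcp_pos: [585.3, 77.2, 131.1]
tcp_rot: [-179.9, -0.1, 179.9]
ft_force: [-3.8, -3.8, 11.8]
opening: 0.238
```

Request:
play_rows:
  moves:
    - [[-0.0002, 0.0011, 0, 0, 0, 0], [-0.0004, 0.0021, 0, 0, 0, 0]]

```text
clock: 11.8
tcp_pos: [585.6, 78.4, 131.1]
tcp_rot: [-179.8, -0.1, 179.9]
ft_force: [-4.0, -5.5, 12.3]
opening: 0.239
```

Request:
play_rows:
  moves:
    - [[-0.0001, 0.0011, 0, 0, 0, 0], [-0.0003, 0.0022, 0, 0, 0, 0]]

```text
clock: 12.0
tcp_pos: [585.9, 79.6, 131.0]
tcp_rot: [-179.7, -0.1, 179.8]
ft_force: [-4.2, -7.4, 13.1]
opening: 0.24
```

Request:
play_rows:
  moves:
    - [[-0.0001, 0.0011, 0, 0, 0, 0], [-0.0002, 0.0022, 0, 0, 0, 0]]

```text
clock: 12.2
tcp_pos: [586.2, 81.1, 131.1]
tcp_rot: [-179.7, -0.1, 179.8]
ft_force: [-4.6, -8.7, 12.5]
opening: 0.235
```

Request:
play_rows:
  moves:
    - [[-0.0001, 0.0011, 0, 0, 0, 0], [-0.0002, 0.0022, 0, 0, 0, 0]]

```text
clock: 12.4
tcp_pos: [586.6, 82.7, 131.1]
tcp_rot: [-179.7, -0.1, 179.8]
ft_force: [-4.3, -9.1, 13.1]
opening: 0.237
```

Request:
play_rows:
  moves:
    - [[0, 0.0011, 0, 0, 0, 0], [-0.0001, 0.0022, 0, 0, 0, 0]]

```text
clock: 12.6
tcp_pos: [586.9, 84.8, 131.1]
tcp_rot: [-179.7, -0.1, 179.8]
ft_force: [-2.8, -8.2, 11.7]
opening: 0.24
```

Request:
play_rows:
  moves:
    - [[0, 0.0011, 0, 0, 0, 0], [0, 0.0022, 0, 0, 0, 0]]

```text
clock: 12.8
tcp_pos: [587.2, 87.3, 131.1]
tcp_rot: [-179.7, -0.1, 179.8]
ft_force: [-1.8, -8.1, 11.1]
opening: 0.236
```

Request:
play_rows:
  moves:
    - [[0, 0.0011, 0, 0, 0, 0], [0.0001, 0.0022, 0, 0, 0, 0]]

```text
clock: 13.0
tcp_pos: [587.4, 90.5, 131.1]
tcp_rot: [-179.7, 0.0, 179.8]
ft_force: [-1.2, -5.4, 9.5]
opening: 0.236
```

Request:
play_rows:
  moves:
    - [[0.0001, 0.0011, 0, 0, 0, 0], [0.0002, 0.0022, 0, 0, 0, 0]]

```text
clock: 13.2
tcp_pos: [587.5, 94.1, 131.1]
tcp_rot: [-179.8, 0.0, 179.9]
ft_force: [0.6, -2.7, 9.0]
opening: 0.236
```

Request:
play_rows:
  moves:
    - [[0.0001, 0.0011, 0, 0, 0, 0], [0.0002, 0.0022, 0, 0, 0, 0]]

```text
clock: 13.4
tcp_pos: [587.4, 97.5, 131.1]
tcp_rot: [-179.9, 0.1, 179.9]
ft_force: [0.3, -1.1, 8.8]
opening: 0.238
```

Request:
play_rows:
  moves:
    - [[-0.0002, -0.002, 0, 0, 0, 0], [-0.0002, -0.004, 0, 0, 0, 0], [-0.0002, -0.006, 0, 0, 0, 0], [-0.0001, -0.008, 0, 0, 0, 0], [0, -0.0095, 0, 0, 0, 0], [0.0001, -0.011, 0, 0, 0, 0], [0.0002, -0.0125, 0, 0, 0, 0], [0.0003, -0.014, 0, 0, 0, 0], [0.0003, -0.014, 0, 0, 0, 0], [0.0003, -0.014, 0, 0, 0, 0]]

```text
clock: 14.4
tcp_pos: [587.3, 88.5, 131.1]
tcp_rot: [179.8, 0.1, -179.9]
ft_force: [2.4, 8.0, 5.3]
opening: 0.238
```

Request:
play_rows:
  moves:
    - [[0.0001, -0.001, 0, 0, 0, 0], [0.0002, -0.002, 0, 0, 0, 0], [0.0002, -0.002, 0, 0, 0, 0], [0.0002, -0.002, 0, 0, 0, 0]]

```text
clock: 14.8
tcp_pos: [587.1, 86.6, 131.1]
tcp_rot: [179.8, 0.1, -179.9]
ft_force: [1.1, 8.2, 6.6]
opening: 0.241
```

Request:
play_rows:
  moves:
    - [[0, 0.001, 0, 0, 0, 0], [0, 0.002, 0, 0, 0, 0], [0, 0.002, 0, 0, 0, 0], [0, 0.002, 0, 0, 0, 0]]

```text
clock: 15.2
tcp_pos: [587.1, 86.7, 131.1]
tcp_rot: [179.9, 0.1, -179.9]
ft_force: [0.8, 4.5, 6.7]
opening: 0.24
```

Request:
play_rows:
  moves:
    - [[0, 0.001, 0, 0, 0, 0], [0, 0.0015, 0, 0, 0, 0], [0, 0.0015, 0, 0, 0, 0], [0, 0.0015, 0, 0, 0, 0]]

```text
clock: 15.6
tcp_pos: [587.1, 86.8, 131.1]
tcp_rot: [180.0, 0.1, 180.0]
ft_force: [1.2, 1.8, 6.6]
opening: 0.239
```

Request:
play_rows:
  moves:
    - [[0, 0.0008, 0, 0, 0, 0], [0, 0.0008, 0, 0, 0, 0], [0, 0.0008, 0, 0, 0, 0]]

```text
clock: 15.9
tcp_pos: [587.1, 86.9, 131.1]
tcp_rot: [-180.0, 0.1, 180.0]
ft_force: [0.9, 0.6, 7.3]
opening: 0.234
```

Request:
play_rows:
  moves:
    - [[0, 0, 0, 0, 0, 0], [0, 0, 0, 0, 0, 0], [0, 0, 0, 0, 0, 0], [0, 0, 0, 0, 0, 0], [0, 0, 0, 0, 0, 0], [0, 0, 0, 0, 0, 0], [0, 0, 0, 0, 0, 0], [0, 0, 0, 0, 0, 0]]
  grip: 1

```text
clock: 16.7
tcp_pos: [586.1, 87.9, 130.3]
tcp_rot: [-180.0, 0.0, -180.0]
ft_force: [0.0, 0.2, 0.1]
opening: 1.001
```

Request:
play_rows:
  moves:
    - [[0, 0, -0.01, 0, 0, 0], [0, 0, -0.03, 0, 0, 0], [0, 0, -0.06, 0, 0, 0], [0, 0, -0.09, 0, 0, 0], [0, 0, -0.11, 0, 0, 0], [0, 0, -0.12, 0, 0, 0], [0, 0, -0.12, 0, 0, 0]]

```text
clock: 17.4
tcp_pos: [586.8, 88.0, 252.1]
tcp_rot: [180.0, 0.2, -180.0]
ft_force: [-0.9, -0.3, -1.8]
opening: 1.005
```

Run:
```python
from h import *
from rig import arm
s=arm.snapshot("side");np.savez("/tmp/side2.npz",**s)
W0=np.load("/tmp/Wside.npy")
z=s["z_map"];ys,xs=np.mgrid[:420,:560]
d=cv2.undistortPoints(np.c_[xs.ravel(),ys.ravel()].astype(float)[:,None],s["K"],np.array([float(s["k1"]),0,0,0]))[:,0]
T=s["camera_from_world"];W=((np.c_[d,np.ones(len(d))]*z.reshape(-1,1)-T[:3,3])@T[:3,:3]).reshape(420,560,3)
k=(z>0)&(np.hypot(W[...,0]-524.5,W[...,1]-93)<95)&(W[...,2]>150)&(W[...,2]<172)
print(k.sum(),W[k].mean(0),blob(masks(s)["red"]))
cv2.imwrite("pics/s2.png",cv2.resize(s["frame"][90:280,170:370,::-1],(600,570)))
```

```text
103 [588.94884353  82.10569649 162.54441943] [(np.int32(1), (np.float64(334.0), np.float64(10.0))), (np.int32(1), (np.float64(334.0), np.float64(8.0))), (np.int32(1), (np.float64(334.0), np.float64(6.0)))]
```

View pics/s2.png

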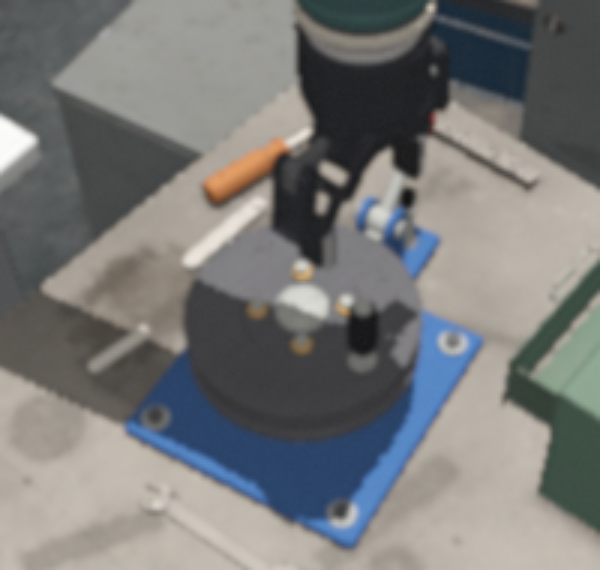

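Run:
```python
from h import *
for n in("0","2"):
    s=np.load(f"/tmp/side{n}.npz");z=s["z_map"];ys,xs=np.mgrid[:420,:560]
    d=cv2.undistortPoints(np.c_[xs.ravel(),ys.ravel()].astype(float)[:,None],s["K"],np.array([float(s["k1"]),0,0,0]))[:,0]
    T=s["camera_from_world"];W=((np.c_[d,np.ones(len(d))]*z.reshape(-1,1)-T[:3,3])@T[:3,:3]).reshape(420,560,3)
    k=(z>0)&(np.hypot(W[...,0]-524.5,W[...,1]-93)<95)
    for lo in(158,166):
        m=k&(W[...,2]>lo)&(W[...,2]<173);print(n,lo,m.sum(),W[m].mean(0).round(1),((W[m].max(0)+W[m].min(0))/2).round(1))
```

```text
0 158 73 [465.6  89.9 165.9] [464.8  91.3 165.4]
0 166 39 [463.7  91.4 169.2] [463.9  92.6 169.5]
2 158 82 [588.6  83.1 165.8] [586.6  85.4 165.5]
2 166 42 [587.2  84.1 169.2] [587.1  84.5 169.5]
```

Request:
play_rows:
  moves:
    - [[0.005, 0.01, 0, 0, 0, 0], [0.016, 0.035, 0, 0, 0, 0], [0.032, 0.07, 0, 0, 0, 0], [0.05, 0.108, 0, 0, 0, 0], [0.068, 0.146, 0.01, 0, 0, 0], [0.081, 0.175, 0.03, 0, 0, 0], [0.0868, 0.188, 0.05, 0, 0, 0], [0.0868, 0.188, 0.07, 0, 0, 0], [0.0868, 0.188, 0.08, 0, 0, 0], [0.0868, 0.188, 0.082, 0, 0, 0], [0.0868, 0.188, 0.082, 0, 0, 0]]
  grip: 0

```text
clock: 18.55
tcp_pos: [499.3, 275.5, 168.0]
tcp_rot: [-180.0, -0.0, 180.0]
ft_force: [-0.1, -0.3, 1.2]
opening: 0.005
```

Run:
```python
from h import *
from rig import arm
a=[]
for n in("side","top"):
    s=arm.snapshot(n); np.savez(f"/tmp/{n}3.npz",**s); f=s["frame"][:,:,::-1]
    a.append(cv2.resize(f[80:200,240:370] if n=="side" else f[200:300,130:240],(400,370)))
    print(blob(masks(s)["red"]))
cv2.imwrite("pics/b3.png",np.hstack(a))
# knob in top
z=s["z_map"];ys,xs=np.mgrid[:420,:560]
for n in ("0","3"):
    s=np.load(f"/tmp/top{n}.npz");z=s["z_map"]
    d=cv2.undistortPoints(np.c_[xs.ravel(),ys.ravel()].astype(float)[:,None],s["K"],np.array([float(s["k1"]),0,0,0]))[:,0]
    T=s["camera_from_world"];W=((np.c_[d,np.ones(len(d))]*z.reshape(-1,1)-T[:3,3])@T[:3,:3]).reshape(420,560,3)
    m=(z>0)&(np.hypot(W[...,0]-524.5,W[...,1]-93)<80)&(W[...,2]>160)&(W[...,2]<174);print("knob",m.sum(),W[m].mean(0).round(1))
```

```text
[(np.int32(38), (np.float64(309.9), np.float64(130.1)))]
[(np.int32(229), (np.float64(445.3), np.float64(82.9))), (np.int32(12), (np.float64(445.9), np.float64(70.7))), (np.int32(4), (np.float64(458.8), np.float64(74.5))), (np.int32(4), (np.float64(458.5), np.float64(78.0)))]
knob 117 [463.3  93.5 167.9]
knob 103 [586.   86.2 168.1]
```

View pics/b3.png

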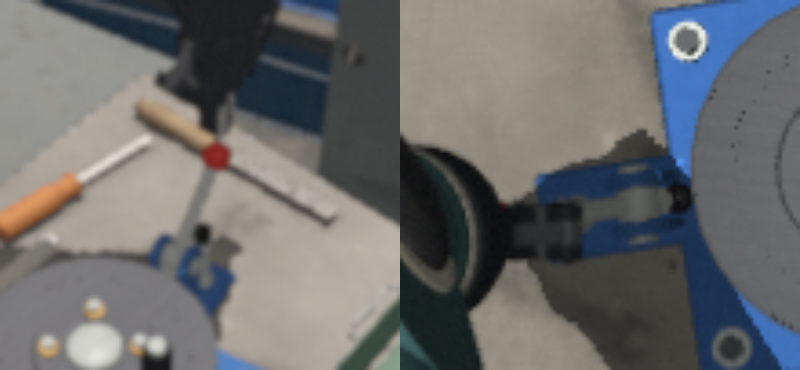

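Request:
play_rows:
  moves:
    - [[0, 0, 0.004, 0, 0, 0], [0, 0, 0.008, 0, 0, 0], [0, 0, 0.011, 0, 0, 0], [0, 0, 0.013, 0, 0, 0], [0, 0, 0.015, 0, 0, 0], [0, 0, 0.016, 0, 0, 0], [0, 0, 0.016, 0, 0, 0]]

```text
clock: 19.35
tcp_pos: [499.2, 275.9, 152.2]
tcp_rot: [-180.0, -0.0, -180.0]
ft_force: [0.0, -0.1, 1.0]
opening: -0.0
```

Request:
play_rows:
  moves:
    - [[0.0001, 0.001, 0.002, 0, 0, 0], [0.0003, 0.002, 0.004, 0, 0, 0], [0.0004, 0.0035, 0.006, 0, 0, 0], [0.0006, 0.005, 0.008, 0, 0, 0], [0.0008, 0.0065, 0.01, 0, 0, 0], [0.001, 0.008, 0.012, 0, 0, 0]]

```text
clock: 19.95
tcp_pos: [498.2, 285.6, 140.7]
tcp_rot: [179.9, 0.0, -179.9]
ft_force: [-0.9, 3.2, 4.8]
opening: 0.002
```

Request:
play_rows:
  moves:
    - [[0.0002, 0.0005, 0.002, 0, 0, 0], [0.0003, 0.0012, 0.004, 0, 0, 0], [0.0005, 0.002, 0.006, 0, 0, 0], [0.0007, 0.0027, 0.008, 0, 0, 0], [0.0008, 0.0033, 0.01, 0, 0, 0], [0.001, 0.004, 0.013, 0, 0, 0]]

```text
clock: 20.55
tcp_pos: [497.8, 291.5, 128.8]
tcp_rot: [179.7, 0.2, -179.9]
ft_force: [-2.2, 7.1, 10.7]
opening: -0.001
```

Request:
play_rows:
  moves:
    - [[0, 0.0007, 0.002, 0, 0, 0], [0.0001, 0.0014, 0.004, 0, 0, 0], [0.0002, 0.002, 0.006, 0, 0, 0], [0.0003, 0.0025, 0.008, 0, 0, 0]]

```text
clock: 20.95
tcp_pos: [497.4, 295.0, 121.2]
tcp_rot: [179.6, 0.2, -179.8]
ft_force: [-2.6, 6.3, 9.2]
opening: 0.002
```

Run:
```python
from h import *
from rig import arm
s=arm.snapshot("side"); f=s["frame"][:,:,::-1]
cv2.imwrite("pics/b4.png",cv2.resize(f[80:190,250:380],(780,660))[:600])
t=arm.snapshot("top");print(blob(masks(s)["red"]),blob(masks(t)["red"]),arm.observe()["ft_force"])
for b in blob(masks(s)["red"])[:1]:
    c,d=ray(s,b[1]); # intersect with lever plane through axis
    n=np.array([.992,.128,0]);k=n@(np.array([524.3,93,0])-c)/(n@d);print(c+k*d)
```

```text
[(np.int32(21), (np.float64(312.8), np.float64(135.2)))] [(np.int32(249), (np.float64(444.5), np.float64(82.3))), (np.int32(7), (np.float64(459.3), np.float64(76.4))), (np.int32(2), (np.float64(459.5), np.float64(80.5))), (np.int32(2), (np.float64(441.5), np.float64(68.0)))] [-0.67214779  4.01031451  5.4534606 ]
[498.4269161  293.5164002  106.59376464]
```

View pics/b4.png

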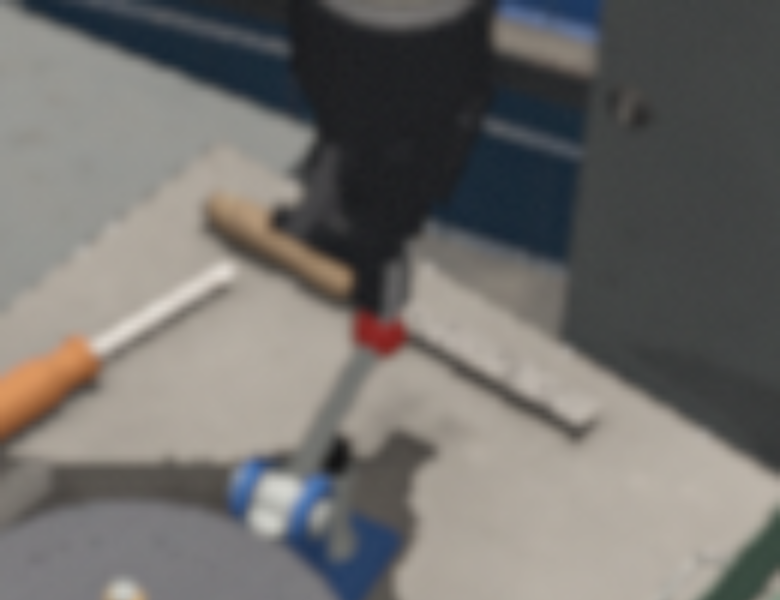

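The tip sits on top of the red ball. Continuing down slowly.

Request:
play_rows:
  moves:
    - [[0, 0.001, 0.002, 0, 0, 0], [0, 0.002, 0.004, 0, 0, 0], [0, 0.003, 0.006, 0, 0, 0], [0, 0.0035, 0.008, 0, 0, 0]]

```text
clock: 21.45
tcp_pos: [497.4, 296.3, 112.5]
tcp_rot: [179.8, 0.1, -179.9]
ft_force: [-1.8, 3.9, 9.8]
opening: 0.002
```

Request:
play_rows:
  moves:
    - [[0, 0.0003, 0.002, 0, 0, 0], [0, 0.0006, 0.004, 0, 0, 0], [0, 0.001, 0.006, 0, 0, 0], [0, 0.001, 0.008, 0, 0, 0]]

```text
clock: 21.85
tcp_pos: [497.2, 298.2, 104.7]
tcp_rot: [179.7, 0.1, -179.9]
ft_force: [-2.8, 6.8, 9.9]
opening: -0.002
```

Request:
play_rows:
  moves:
    - [[0, 0, 0.001, 0, 0, 0], [0, 0, 0.002, 0, 0, 0], [0, 0, 0.003, 0, 0, 0], [0, 0, 0.003, 0, 0, 0]]

```text
clock: 22.25
tcp_pos: [497.5, 297.7, 101.5]
tcp_rot: [179.8, 0.2, -179.9]
ft_force: [-0.3, 4.9, 6.4]
opening: 0.002
```

Request:
play_rows:
  moves:
    - [[0, 0, 0.001, 0, 0, 0], [0, 0, 0.002, 0, 0, 0], [0, 0, 0.003, 0, 0, 0], [0, 0, 0.003, 0, 0, 0]]

```text
clock: 22.65
tcp_pos: [497.6, 297.7, 98.4]
tcp_rot: [179.8, 0.2, -179.9]
ft_force: [-0.5, 3.5, 6.5]
opening: 0.002
```

Request:
play_rows:
  moves:
    - [[0, 0, 0.001, 0, 0, 0], [0, 0, 0.002, 0, 0, 0], [0, 0, 0.002, 0, 0, 0]]

```text
clock: 22.95
tcp_pos: [497.7, 297.5, 96.3]
tcp_rot: [179.8, 0.2, -179.9]
ft_force: [-0.8, 4.6, 6.0]
opening: 0.0
```

Request:
play_rows:
  moves:
    - [[0, 0, 0.001, 0, 0, 0], [0, 0, 0.001, 0, 0, 0], [0, 0, 0.001, 0, 0, 0]]

```text
clock: 23.25
tcp_pos: [497.7, 296.9, 95.1]
tcp_rot: [179.8, 0.1, -179.9]
ft_force: [-0.3, 3.2, 5.2]
opening: -0.004
```

Request:
play_rows:
  moves:
    - [[0, 0, 0.001, 0, 0, 0], [0, 0, 0.001, 0, 0, 0], [0, 0, 0.001, 0, 0, 0]]

```text
clock: 23.55
tcp_pos: [497.7, 297.0, 94.3]
tcp_rot: [179.8, 0.2, -179.9]
ft_force: [-0.7, 3.7, 6.4]
opening: -0.001
```

Request:
play_rows:
  moves:
    - [[0, 0, 0.001, 0, 0, 0], [0, 0, 0.001, 0, 0, 0], [0, 0, 0.001, 0, 0, 0]]

```text
clock: 23.85
tcp_pos: [497.7, 297.1, 93.3]
tcp_rot: [179.8, 0.2, -179.9]
ft_force: [-0.0, 5.0, 6.1]
opening: -0.0
```

Run:
```python
from h import *
from rig import arm
s=arm.snapshot("side"); f=s["frame"][:,:,::-1]
cv2.imwrite("pics/b5.png",cv2.resize(f[90:190,260:380],(720,600),interpolation=cv2.INTER_CUBIC))
b=blob(masks(s)["red"])[0]
c,d=ray(s,b[1]);n=np.array([.992,.128,0]);k=n@(np.array([524.3,93,0])-c)/(n@d);print(b,c+k*d)
print(arm.observe()["ft_force"])
```

```text
(np.int32(4), (np.float64(314.5), np.float64(143.5))) [496.80311154 306.10088559  64.40648155]
[-1.22573411  4.4799116   6.11446971]
```

View pics/b5.png

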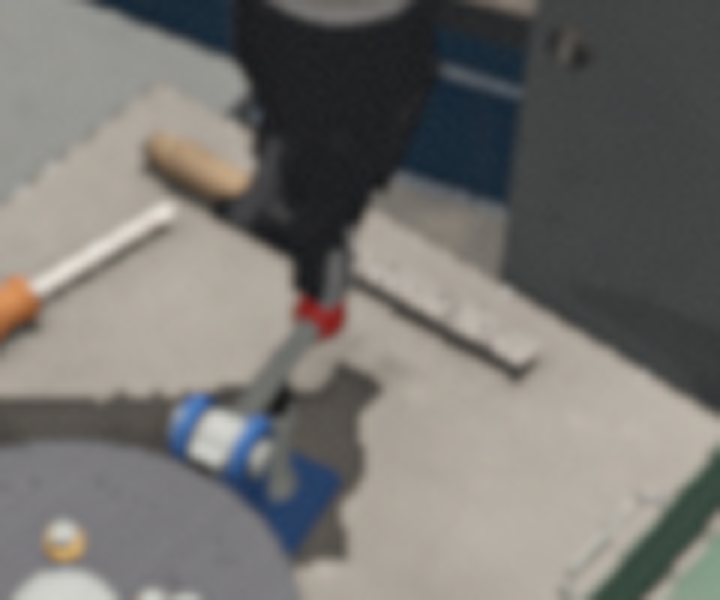

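Run:
```python
from h import *
s=np.load("/tmp/side0.npz");T=s["camera_from_world"]
def pr(p):
    rv=cv2.Rodrigues(T[:3,:3])[0]
    return cv2.projectPoints(np.array([p],float),rv,T[:3,3],s["K"],np.array([float(s["k1"]),0,0,0]))[0][0,0].round(1)
for th in(43,38,20,16,10,5,0,-1,-4):
    a=np.deg2rad(th);r=120+84*np.cos(a);p=[524.3-.128*r,93+.992*r,86+84*np.sin(a)];print(th,np.round(p,1),pr(p))
print("tip",pr([497.7,297.1,93.3]))
```

```text
43 [501.1 273.  143.3] [309.3 130. ]
38 [500.5 277.7 137.7] [310.2 130.4]
20 [498.8 290.3 114.7] [312.3 133.7]
16 [498.6 292.1 109.2] [312.6 134.8]
10 [498.4 294.1 100.6] [312.8 136.7]
5 [498.2 295.1  93.3] [312.9 138.5]
0 [498.2 295.4  86. ] [312.8 140.4]
-1 [498.2 295.4  84.5] [312.8 140.8]
-4 [498.2 295.2  80.1] [312.7 142.1]
tip [313.2 137.9]
```

The ball is about level (centre row ≈141; the stop is expected at 140.8). I'll keep going in small steps until the rubber pushes back.

Request:
play_rows:
  moves:
    - [[0, 0, 0.001, 0, 0, 0], [0, 0, 0.001, 0, 0, 0], [0, 0, 0.001, 0, 0, 0]]

```text
clock: 24.2
tcp_pos: [497.7, 297.1, 92.4]
tcp_rot: [179.8, 0.2, -179.9]
ft_force: [-1.0, 3.9, 7.6]
opening: 0.001
```

Request:
play_rows:
  moves:
    - [[0, 0, 0.001, 0, 0, 0], [0, 0, 0.001, 0, 0, 0], [0, 0, 0.001, 0, 0, 0]]

```text
clock: 24.5
tcp_pos: [497.7, 297.2, 91.6]
tcp_rot: [179.8, 0.2, -179.9]
ft_force: [-0.7, 4.0, 9.4]
opening: 0.002
```

Force is starting to rise, so the rubber is probably in contact.

Request:
play_rows:
  moves:
    - [[0, 0, 0.001, 0, 0, 0], [0, 0, 0.001, 0, 0, 0], [0, 0, 0.001, 0, 0, 0]]

```text
clock: 24.8
tcp_pos: [497.7, 297.3, 90.8]
tcp_rot: [179.8, 0.2, -179.9]
ft_force: [-1.4, 4.5, 10.4]
opening: -0.003
```

Request:
play_rows:
  moves:
    - [[0, 0, 0.001, 0, 0, 0], [0, 0, 0.001, 0, 0, 0], [0, 0, 0.001, 0, 0, 0]]

```text
clock: 25.1
tcp_pos: [497.8, 297.3, 89.9]
tcp_rot: [179.8, 0.2, -179.9]
ft_force: [-2.1, 3.9, 10.7]
opening: -0.004
```

Request:
play_rows:
  moves:
    - [[0, 0, 0.001, 0, 0, 0], [0, 0, 0.001, 0, 0, 0], [0, 0, 0.001, 0, 0, 0]]

```text
clock: 25.4
tcp_pos: [497.8, 297.4, 89.1]
tcp_rot: [179.8, 0.2, -179.9]
ft_force: [-3.6, 3.4, 12.0]
opening: -0.0
```

Request:
play_rows:
  moves:
    - [[0, 0, -0.003, 0, 0, 0], [0, 0, -0.01, 0, 0, 0], [0, 0, -0.025, 0, 0, 0], [0, 0, -0.05, 0, 0, 0], [0, 0, -0.08, 0, 0, 0], [0.02, 0.03, -0.11, 0, 0, 0], [0.05, 0.06, -0.13, 0, 0, 0], [0.08, 0.1, -0.14, 0, 0, 0], [0.11, 0.14, -0.14, 0, 0, 0], [0.12, 0.16, -0.14, 0, 0, 0], [0.12, 0.16, -0.14, 0, 0, 0]]

```text
clock: 26.5
tcp_pos: [373.6, 458.4, 228.0]
tcp_rot: [179.9, -0.0, -179.6]
ft_force: [0.4, -0.2, 0.8]
opening: 0.002
```

Run:
```python
from h import *
from rig import arm
a=[];S={}
for n in("side","top"):
    s=S[n]=arm.snapshot(n); np.savez(f"/tmp/{n}6.npz",**s); f=s["frame"][:,:,::-1]
    a.append(cv2.resize(f[90:290,230:380] if n=="side" else f[180:330,130:330][:,:],(400,533) if n=="side" else (400,300),interpolation=cv2.INTER_CUBIC))
    print(n,blob(masks(s)["red"])[:3])
a[1]=np.vstack([a[1],np.zeros((233,400,3),np.uint8)])
cv2.imwrite("pics/b6.png",np.hstack(a))
sb=blob(masks(S["side"])["red"])[0][1]
tb=[b for b in blob(masks(S["top"])["red"]) if b[1][0]<200]
if tb: print(cross(S["top"],tb[0][1],S["side"],sb))
s=S["top"];z=s["z_map"];ys,xs=np.mgrid[:420,:560]
d=cv2.undistortPoints(np.c_[xs.ravel(),ys.ravel()].astype(float)[:,None],s["K"],np.array([float(s["k1"]),0,0,0]))[:,0]
T=s["camera_from_world"];W=((np.c_[d,np.ones(len(d))]*z.reshape(-1,1)-T[:3,3])@T[:3,:3]).reshape(420,560,3)
m=(z>0)&(np.hypot(W[...,0]-524.5,W[...,1]-93)<80)&(W[...,2]>160)&(W[...,2]<174);print("knob",m.sum(),W[m].mean(0).round(1))
```

```text
side [(np.int32(11), (np.float64(314.9), np.float64(142.6))), (np.int32(4), (np.float64(311.0), np.float64(140.5)))]
top [(np.int32(178), (np.float64(441.4), np.float64(80.8))), (np.int32(92), (np.float64(152.3), np.float64(261.0))), (np.int32(4), (np.float64(451.5), np.float64(91.2)))]
(array([500.17737488, 298.56477102,  76.18562305]), np.float64(4.244435901653214))
knob 112 [586.3  86.5 167.8]
```

View pics/b6.png

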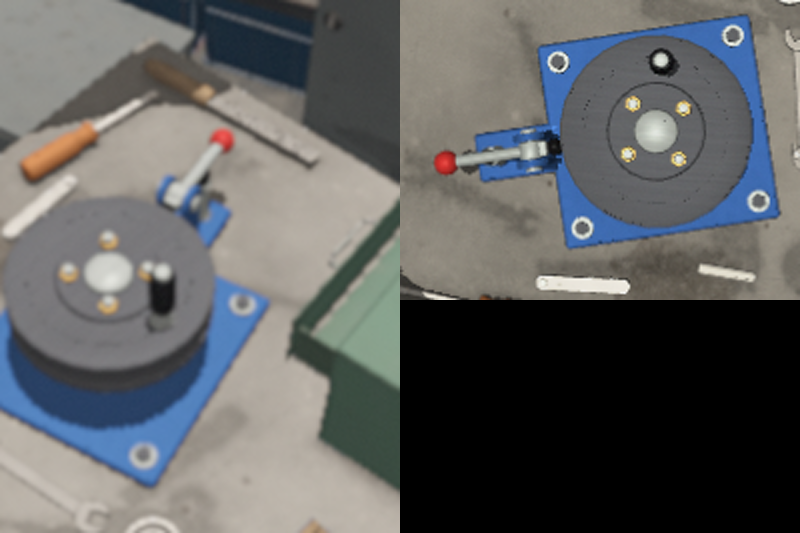

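Run:
```python
from h import *
for n in("side","top"):
  for q in("0","6"):
    s=np.load(f"/tmp/{n}{q}.npz");h=cv2.cvtColor(s["frame"],cv2.COLOR_RGB2HSV).astype(int)
    m=((h[...,0]<8)|(h[...,0]>172))&(h[...,1]>110)&(h[...,2]>60)
    m[:, 340:]=0
    if n=="top": m[:230]=0
    b=blob(m)[:2]
    z=s["z_map"];ys,xs=np.mgrid[:420,:560]
    d=cv2.undistortPoints(np.c_[xs.ravel(),ys.ravel()].astype(float)[:,None],s["K"],np.array([float(s["k1"]),0,0,0]))[:,0]
    T=s["camera_from_world"];W=((np.c_[d,np.ones(len(d))]*z.reshape(-1,1)-T[:3,3])@T[:3,:3]).reshape(420,560,3)
    c=b[0][1];k=m&(np.hypot(xs-c[0],ys-c[1])<6)&(z>0)
    print(n,q,b,"z pct",np.percentile(W[k][:,2],[50,75,90,97]).round(1),np.median(W[k],0).round(1))
    if n=="top": # lever profile heights
        for yy in(225,240,255,270,280,285):
            kk=(abs(W[...,1]-yy)<2.5)&(abs(W[...,0]-(524.3-.129*(yy-93)))<8)&(z>0);print(yy,np.percentile(W[kk][:,2],90).round(1),end="; ")
        print()
```

```text
side 0 [(np.int32(2148), (np.float64(315.9), np.float64(24.0))), (np.int32(70), (np.float64(309.7), np.float64(129.9)))] z pct [-95.4 -85.4 -82.1 -80.7] [ 57.3 943.7 -95.4]
side 6 [(np.int32(809), (np.float64(330.3), np.float64(29.6))), (np.int32(473), (np.float64(296.4), np.float64(23.0)))] z pct [-99.7 -87.9 -83.3 -81.2] [117.8 960.6 -99.7]
top 0 [(np.int32(133), (np.float64(155.9), np.float64(260.4)))] z pct [148.2 149.9 151.2 153. ] [501.7 274.7 148.2]
225 103.6; 240 117.0; 255 130.7; 270 150.6; 280 151.4; 285 148.4; 
top 6 [(np.int32(112), (np.float64(152.3), np.float64(261.1)))] z pct [86.9 88.8 89.8 91. ] [498.8 294.9  86.9]
225 91.4; 240 90.7; 255 88.1; 270 87.1; 280 84.7; 285 87.5;
```

```bash
python3 -c "
from rig import arm
print(arm.observe()['ft_force'],arm.observe()['clock']);arm.hand_in()"
```

```text
[ 0.31826007 -0.95290965  0.27654726] 26.6
the job is handed in; nothing more can be done
```

I found the hardest drag, parked the drum on it, let go, then pressed the clamp lever fully down and handed the job in at 26.6 s. No verdict is reported.

- **Finding the spot:** I turned the drum by its handle through about 205° and hit a drag of about 9–10.5 N at the handle. That is well above the 4–6 N of the faint one, so I did not turn the rest of the way. Slow passes in both directions put the force peaks about 4–6 mm apart at the handle. Taking the middle of the two passes cancels that shift and puts the spot at y ≈ 86.2 mm.
- **Parking:** I left the handle at y ≈ 86.9 mm, within about 1° of that, with almost no sideways force when the fingers opened.
- **Clamping:** I pushed the ball down with shut fingers, with no more than about 13 N on it. The force rose again near the bottom, which I took as the rubber stop.

**Last checks:**
- **Lever:** it sits about 4–5° below level by depth, rather than the 1° expected at rest on the stop. It is therefore down past 0.74 and probably pressed a little into the rubber. The two-camera fix on the ball was poor: 4 mm between rays, and a height of 76 mm against about 79 mm from depth.
- **Drum:** the handle was at y = 86.2 mm before clamping and 86.5 mm after, so the drum did not move.
- **Handle position:** the side camera put the handle about 2–3 mm lower in y than the arm did. That is roughly the calibration error and within the tolerance of about 5 mm.
- **Surroundings:** the arm was clear of everything and the wrist force was about zero. The bystanders I could see in the last pictures looked untouched; I did not measure them.

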